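# Tuck a drill template under its keeper and hold it down

### The job

Pick up the flat metal drill template by its grip block and slide its plain front edge squarely, centred, at least 15 mm under the lip of the hinged steel keeper on the drilling-practice fixture, without lifting the keeper. Then press the template flat on the fixture's sprung bed so that the bed sinks to about half its travel (4 mm or a little more), and finish while still gripping the block and holding it pressed down like that. Leave the cup, the jar and the bur stand where they are.

Things in the scene. Friction and masses are not known exactly. Their poses are not given: they have to be found in the camera images.
- knob (a point): Centre (half-way up) of the grip block on the loose drill template. The block is 26 long (x), 14 wide (y), 30 mm high, from 4 to 34 mm above the plate's underside; this point is 19 mm above the underside. Pinch it across its 14 mm width (y). Own axes: x towards the plain front edge, z up. Two drill sleeves stand 26 mm ahead, 18 mm to either side.
- edge (a point): Middle of the template's plain front edge, half-way up its 4 mm thickness: 62 mm ahead (x) of the grip block's centre and 17 mm below it. Same axes as the grip block.
- template: The loose drill template: aluminium plate 100 (x) x 60 (y) x 4 mm, 100 to 200 g, flat on the table at first, with the grip block (12 mm behind its centre) and two steel sleeves (12 mm across, 4 mm above the plate); its front 30 mm are bare. Origin at the centre of the plate's underside, axes as the grip block.
- fixture: Drilling-practice fixture, fixed: black base 160 (x) x 84 (y) x 24 mm, origin at the centre of its underside; x is the way the template is pushed in, z up. On it a cream sprung bed (117 x 68 mm, top at z 50, x -74 to +43 mm), front and sides open; behind it a black block (face at x +46, 64 mm high) with the keeper's hinge at z 70 (lugs up to 79 mm).
- lip (a point): Middle of the keeper's free edge (lip), at its underside, with the keeper down; on the fixture at x = +11, y = 0, z = 59 mm, so 9 mm above the unpressed bed. The gap grows to the rear. The stop block's face lies 35 mm behind the lip. Axes as the fixture.
- bed_top (a point): Centre of the top face of the unpressed sprung bed, 50 mm above the fixture's underside (it does not move as the bed sinks). Axes as the fixture.
- keeper (a joint): Angle of the hinged keeper, a steel plate 42 x 70 x 4 mm lapped over the rear of the bed like a shingle, sloping down to its lip: 0 is down (its rest, it falls back by itself), growing as its lip is lifted (0.1 rad lifts it by 4 mm).
- bed (a joint): How far the sprung bed is pressed down, in m: 0 up, 0.008 on its stop. It stays level. About 2 N per mm after a first 2 to 3 N; 4 mm takes about 10 N, the stop about 18 N. Under the template's weight alone it sinks less than 1 mm.
- cup: Bystander: small grey plastic cup, 44 mm across, 40 mm high; origin at the centre of its underside.
- jar: Bystander: small amber jar with a white lid, 48 mm across, 60 mm high; origin at the centre of its underside.
- bur_stand: Bystander: bur stand, an aluminium block 50 x 80 x 22 mm with a row of short steel burs on top (34 mm high in all); origin at the centre of its underside.
Things that resemble listed ones, but are neither listed nor needed, are in the scene too. Leave any brown or pink look-alike of the template alone.

How it is judged:
By the outcome, as a careful person would: the job done as asked, in the order asked, and still so for the second after the job is handed in, while the arm keeps its last pose, push and grip.
It also fails if it takes over 38 s, if anything falls off the work surface, if the arm or the gripper's body presses on something with over 40 N, if the wrist force passes 120 N, or if a joint passes its speed limit or range.

### The arm

A 6-joint arm with a two-finger parallel gripper is mounted at the origin on the work surface. World frame = base frame: x ahead of the robot, y to its left, z up, the work surface at z = 0. Lengths are in m, angles in rad, forces in N, time in s.
With the tool pointing down it reaches from about 0.35 to 0.975 m from the base axis. Payload 17.4 kg.
Tool frame: the origin (TCP) lies on the centre line of the jaws, within the pads' length; the fingertips stand 11 mm ahead of it and the grasp point (between the pads) lies 8 mm behind it; z points along the fingers, y is the direction in which the jaws open and shut (so a half turn about z gives the same grasp; the last joint's range is limited). The gripper opens to 85 mm and grips with 20 to 120 N. Pads are 22 mm wide; open, the fingers measure 114 mm over their backs; the gripper's body (76 mm by 85 mm) begins 54 mm behind the grasp point. The pads swing forward as they close: fully open they stand 13 mm farther back than shut.
Start: joints at [1.262, 0.116, 1.442, -0, 1.584, -0.038], TCP at [0.181, 0.65, 0.242] pointing down, gripper open.
Joint ranges: [-2.83, 2.83], [-0.83, 2.19], [0.07, 2.5], [-1.14, 4.28], [0.01, 3], [-2.97, 2.97]. Speed limits (rad/s): [1.89, 1.89, 2.22, 3.14, 3.14, 3.14].

### API

Orientations are given as a rotation vector (axis times angle).
In Python, from rig import get_state, vision, job gives the robot as it stands. The module is installed in compiled form; this text tells all that it offers.
- The arm moves only by the tool jog_arm, never from a script. Its argument "steps" is text: rows parted by semicolons, each of 4 numbers parted by spaces: the shift along the tool's x, y, z in m, then the turn about the tool's z in rad. In form: dx dy dz roll; .... A call has 1 to 12 rows; each row is the pose to reach, as a shift and turn from the pose commanded when the call began, along the tool's axes at that moment; what a row does not reach only later rows make up. A row lasts 1/12 s, in which the tool goes at most 41.7 mm and 7.16 degrees, less where a joint would pass 70% of its speed; a pose out of reach is approached as far as the arm can. A call with a gripper value outside its range is refused whole. "gripper" is the opening in per cent of the stroke, from 0 (shut) to 100 (fully open), set as the call begins (left out, the last holds). The fingers move at their own pace and stop on an object; the grip force is fixed at half the most. Time passes only in rows, so rows that repeat a pose let the fingers close. It gives the time, the measured TCP pose, the force and the opening at its end, in the units of the state.
- get_state(): the state, without advancing time (a new reading comes with each control period).
- vision.read_camera(name): name is "scene" or "top"; returns a dict with "pixels" (400x640x3 uint8, red, green, blue), "fovy" (degrees; the focal length in pixels is half the picture's height over the tangent of half this angle, whatever the lens; pixels are square), "cx", "cy" (the principal point, pixels), "origin" and "attitude" of the camera in the world. Camera axes: x right, y down, z forward; pixel columns grow to the right and rows downward; lengths in m; the calibration is good to about 2 mm. A picture is of the moment at which its call begins. There is no depth.
- job.hand_in(): hands the job in, once; it reports no verdict.
The state is a dict: "time": time; "joints": joint angles; "joint_velocities": joint speeds; "joint_torque": joint torques, N m; "ee_pos": TCP position; "orientation": TCP orientation; "contact_force": force on the tool from outside, world axes, zero at the start; "wrist_torque": the same for the moment, N m; "finger_gap": finger opening in m.
Only numpy, scipy, OpenCV 4.12 (cv2) and the standard library are available. Lean on these libraries where they do the work, as an engineer would, in place of code of your own. Each camera call takes 0.05 s, during which the arm holds its last target.

## Working session

There is one attempt and no reset: what is moved stays moved. The work goes in short steps, Python scripts to look and compute and a tool call to move; the robot and the scene stay as the last step left them, time stands still between calls to the robot, and variables do not carry over. Pictures are saved under pics/ and viewed, and the job is handed in when it is done.

Besides the shell and the picture viewer there is one more tool, called after "Emit:" as name(argument=value, ...) on one line, values as JSON. jog_arm: Moves the arm, as the interface text tells. Its arguments: {"type":"object","properties":{"steps":{"type":"string"},"gripper":{"type":"number"}},"required":["steps"]}

```bash
mkdir -p pics; python3 - <<'E'
from rig import get_state, vision
import cv2,json,numpy as np
s=get_state()
print({k:np.round(v,4).tolist() for k,v in s.items()})
for n in("scene","top"):
    c=vision.read_camera(n)
    print(n,c["fovy"],c["cx"],c["cy"],np.array(c["origin"]).tolist(),np.array(c["attitude"]).tolist(),[k for k in c])
    cv2.imwrite(f"pics/{n}0.png",c["pixels"][:,:,::-1])
E
```

```text
{'time': 0.0, 'joints': [1.2622, 0.1165, 1.4423, -0.0, 1.584, -0.0378], 'joint_velocities': [-0.0006, 0.0001, -0.0016, -0.0001, -0.0002, -0.0022], 'joint_torque': [-0.0005, -73.1977, -63.2499, -0.0001, 0.0062, 0.0], 'ee_pos': [0.1805, 0.6502, 0.2416], 'orientation': [-0.4241, -3.1126, 0.0018], 'contact_force': [0.3147, -0.1935, 0.8333], 'wrist_torque': [-0.0342, 0.0043, 0.0166], 'finger_gap': 0.0851}
scene 51.50635079355581 319.6328209115419 205.43327119589182 [1.1951825487683596, -0.6325764220179589, 0.8215520780977481] [-2.188035429307718, -0.8277257781519461, 0.35140831726838617] ['pixels', 'fovy', 'cx', 'cy', 'origin', 'attitude']
top 43.927148629829766 319.78647821825155 196.5592078647656 [0.47163666156721357, 0.012324291663899345, 1.3102952654966782] [-2.122001932275313, 2.1653361862234517, -0.17300516218590492] ['pixels', 'fovy', 'cx', 'cy', 'origin', 'attitude']
```

View pics/scene0.png

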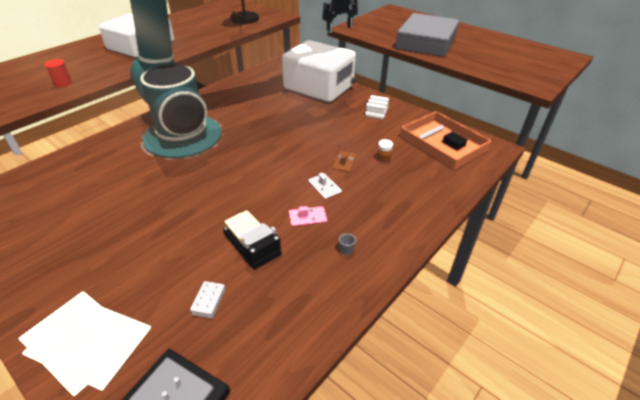

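View pics/top0.png

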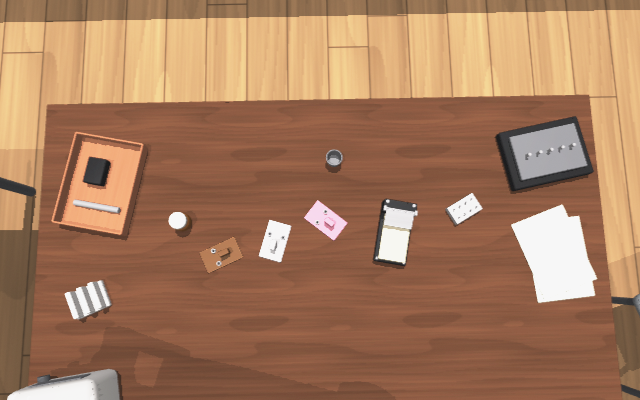

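```bash
cat > h.py <<'E'
import numpy as np,cv2
from scipy.spatial.transform import Rotation as R
from rig import get_state, vision
def cam(n):
    c=vision.read_camera(n); c["f"]=200/np.tan(np.radians(c["fovy"])/2); c["R"]=R.from_rotvec(c["attitude"]).as_matrix(); c["o"]=np.array(c["origin"]); return c
def ray(c,uv):
    d=np.array([(uv[0]-c["cx"])/c["f"],(uv[1]-c["cy"])/c["f"],1.]); d=c["R"]@d; return d/np.linalg.norm(d)
def onz(c,uv,z):
    d=ray(c,uv); return c["o"]+d*(z-c["o"][2])/d[2]
def proj(c,p):
    q=c["R"].T@(np.array(p)-c["o"]); return np.array([q[0]/q[2]*c["f"]+c["cx"],q[1]/q[2]*c["f"]+c["cy"]])
def tri(c1,u1,c2,u2):
    d1,d2=ray(c1,u1),ray(c2,u2); A=np.stack([d1,-d2],1); t=np.linalg.lstsq(A,c2["o"]-c1["o"],rcond=None)[0]
    a=c1["o"]+t[0]*d1;b=c2["o"]+t[1]*d2; return (a+b)/2,np.linalg.norm(a-b)
def crop(c,x0,y0,x1,y1,s,fn,nn=True):
    p=c["pixels"][y0:y1,x0:x1,::-1]
    cv2.imwrite("pics/"+fn,cv2.resize(p,None,fx=s,fy=s,interpolation=cv2.INTER_NEAREST if nn else cv2.INTER_CUBIC))
E
python3 - <<'E'
from h import *
t=cam("top");s=cam("scene")
crop(t,250,190,350,270,8,"t1.png",False)
crop(t,360,185,440,275,6,"t2.png",False)
crop(s,290,140,370,240,6,"s1.png",False)
crop(s,210,195,310,275,8,"s2.png",False)
print(onz(t,(275,241),0),onz(s,(325,185),0),onz(t,(395,232),.05),onz(s,(252,236),.05))
E
```

```text
[0.55975187 0.1223865  0.        ] [0.56180239 0.12814984 0.        ] [ 0.57306935 -0.1872426   0.05      ] [ 0.59417514 -0.19592919  0.05      ]
```

View pics/t1.png

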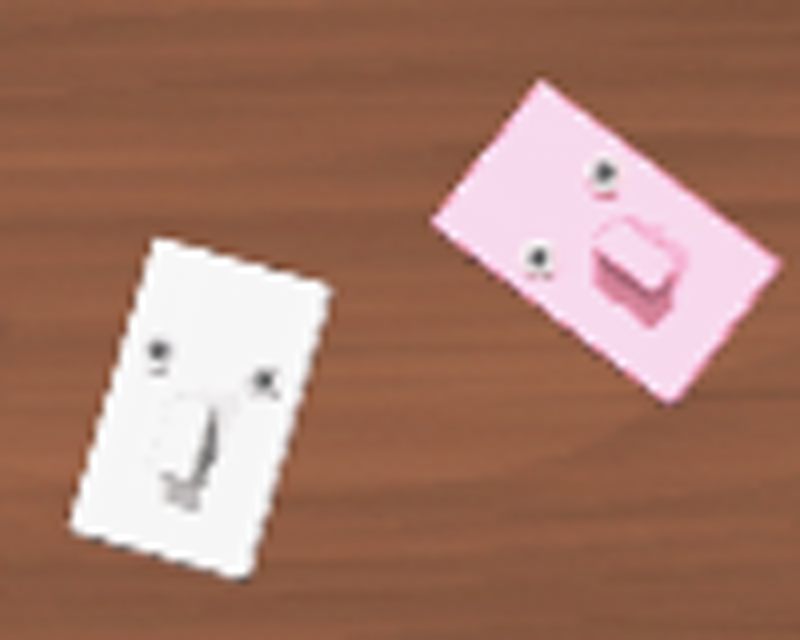

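View pics/t2.png

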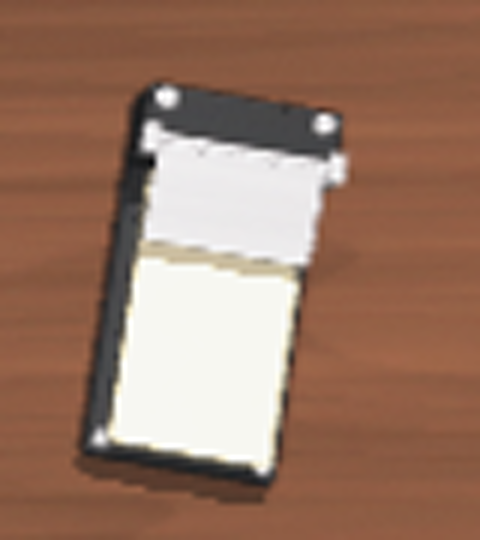

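View pics/s1.png

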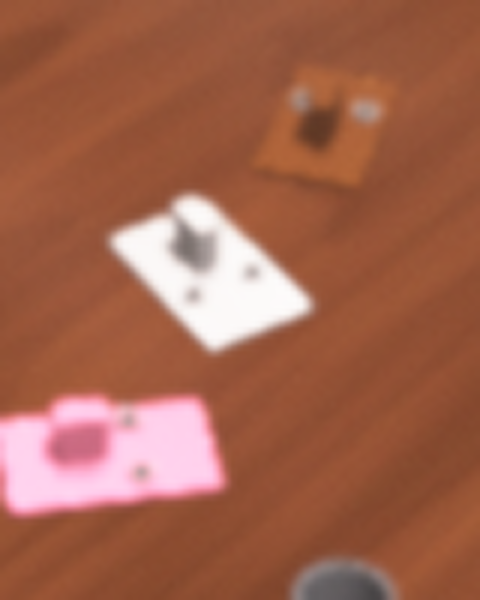

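View pics/s2.png

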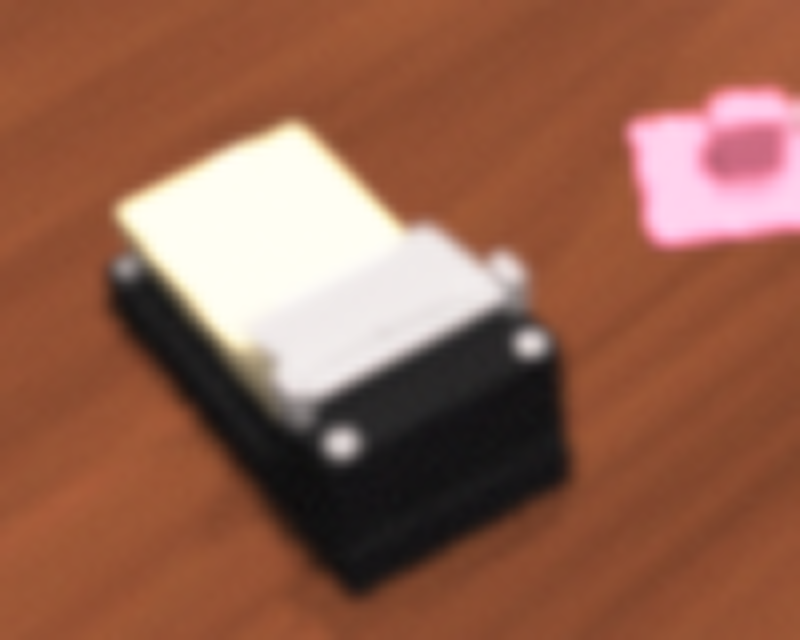

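```bash
cat >> h.py <<'E'
def quad(c,box,fn,s=8,fname=None,n=4):
    x0,y0,x1,y1=box
    p=cv2.resize(c["pixels"][y0:y1,x0:x1],None,fx=s,fy=s,interpolation=cv2.INTER_CUBIC)
    m=fn(p).astype(np.uint8)*255
    m=cv2.morphologyEx(m,cv2.MORPH_OPEN,np.ones((5,5)))
    cs,_=cv2.findContours(m,cv2.RETR_EXTERNAL,cv2.CHAIN_APPROX_NONE)
    k=max(cs,key=cv2.contourArea); h=cv2.convexHull(k)
    q=cv2.approxPolyDP(h,0.05*cv2.arcLength(h,True),True)[:,0].astype(float)
    # refine: fit lines on contour pts near each side
    pts=k[:,0].astype(float); L=[]
    for i in range(len(q)):
        a,b=q[i],q[(i+1)%len(q)]; d=(b-a)/np.linalg.norm(b-a); nn=np.array([-d[1],d[0]])
        t=(pts-a)@d/np.linalg.norm(b-a); e=abs((pts-a)@nn)
        sel=pts[(t>.12)&(t<.88)&(e<1.2*s)]
        vx,vy,px,py=cv2.fitLine(sel.astype(np.float32),cv2.DIST_HUBER,0,.01,.01).ravel(); L.append((vx,vy,px,py))
    out=[]
    for i in range(len(L)):
        a,b=L[i-1],L[i]
        A=np.array([[a[0],-b[0]],[a[1],-b[1]]]); t=np.linalg.solve(A,[b[2]-a[2],b[3]-a[3]])
        out.append([a[2]+t[0]*a[0],a[3]+t[0]*a[1]])
    out=np.array(out)
    if fname:
        v=p[:,:,::-1].copy(); cv2.polylines(v,[np.int32(np.round(out))],True,(0,0,255),1); cv2.imwrite("pics/"+fname,v)
    return (out+.5)/s-.5+[x0,y0]
E
python3 - <<'E'
from h import *
t=cam("top");s=cam("scene")
w=lambda p:(p.min(2)>165)
qt=quad(t,(252,212,300,268),w,8,"qt.png")
qs=quad(s,(300,165,350,203),lambda p:p.min(2)>150,8,"qs.png")
print(qt);print(qs)
print([onz(t,q,.004).round(4).tolist() for q in qt])
print([onz(s,q,.004).round(4).tolist() for q in qs])
E
```

```text
[[268.96782303 219.23609734]
 [290.95763397 225.34466457]
 [280.31809807 262.00883865]
 [257.9921093  255.64323807]]
[[307.06363297 179.41924763]
 [323.20907211 172.14235783]
 [342.98762131 190.78516579]
 [324.49652481 198.25143814]]
[[0.6173, 0.1376, 0.004], [0.5999, 0.0797, 0.004], [0.5044, 0.1085, 0.004], [0.5221, 0.1668, 0.004]]
[[0.5053, 0.1077, 0.004], [0.5187, 0.1694, 0.004], [0.6235, 0.1401, 0.004], [0.6039, 0.0767, 0.004]]
```

View pics/qt.png

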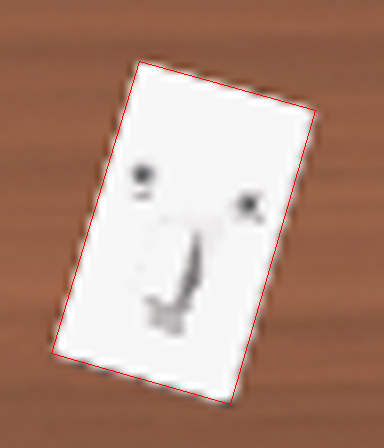

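View pics/qs.png

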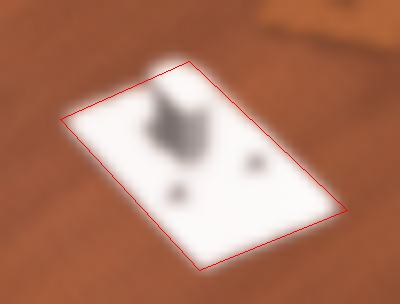

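```bash
python3 - <<'E'
from h import *
t=cam("top");s=cam("scene")
P=t["pixels"]
print(P[240,385:412].tolist()); print([P[y,392].tolist() for y in range(205,265)][::2])
print([s["pixels"][y,240].tolist() for y in range(205,240,2)]);print([s["pixels"][237,x].tolist() for x in range(236,280,3)])
qt=quad(t,(370,185,430,275),lambda p:p.min(2)>215,8,"qf.png"); print(qt)
qs=quad(s,(215,200,290,275),lambda p:(p.min(2)>180)&(p[:,:,2].astype(int)<p[:,:,0]),8,"qfs.png"); print(qs)
E
```

```text
[[247, 247, 242], [247, 247, 242], [247, 247, 241], [247, 247, 241], [247, 247, 241], [247, 247, 241], [247, 247, 241], [247, 247, 241], [247, 247, 241], [247, 247, 241], [247, 247, 241], [247, 247, 241], [247, 247, 241], [247, 247, 241], [247, 247, 241], [247, 247, 241], [247, 247, 241], [247, 247, 241], [247, 247, 241], [247, 247, 241], [247, 247, 241], [247, 247, 241], [246, 244, 228], [168, 161, 139], [98, 71, 57], [130, 85, 62], [141, 92, 67]]
[[73, 73, 75], [74, 73, 73], [228, 225, 226], [237, 234, 236], [238, 237, 237], [236, 234, 236], [235, 233, 234], [236, 234, 235], [234, 233, 234], [236, 234, 236], [240, 240, 240], [203, 190, 161], [247, 247, 240], [247, 247, 241], [247, 247, 241], [247, 247, 241], [247, 247, 241], [247, 247, 241], [247, 247, 242], [247, 247, 241], [247, 247, 241], [247, 247, 241], [247, 247, 241], [247, 247, 241], [247, 247, 241], [247, 247, 241], [247, 247, 241], [247, 247, 241], [109, 106, 94], [33, 33, 35]]
[[156, 86, 54], [152, 84, 53], [142, 78, 50], [148, 90, 61], [245, 230, 196], [255, 254, 243], [255, 254, 243], [255, 254, 243], [255, 254, 244], 
[... 248 characters left out ...]
235], [239, 233, 233], [232, 226, 226], [234, 228, 227], [170, 161, 162], [66, 62, 63], [40, 38, 39], [43, 41, 42], [196, 187, 187], [128, 113, 109]]
[[382.80437469 227.58371735]
 [408.40133667 231.45449829]
 [403.92172623 261.9475708 ]
 [378.19329548 257.46626282]]Traceback (most recent call last):
  File "<stdin>", line 7, in <module>
  File "h.py", line 32, in quad
    vx,vy,px,py=cv2.fitLine(sel.astype(np.float32),cv2.DIST_HUBER,0,.01,.01).ravel(); L.append((vx,vy,px,py))
                ~~~~~~~~~~~^^^^^^^^^^^^^^^^^^^^^^^^^^^^^^^^^^^^^^^^^^^^^^^^^
cv2.error: OpenCV(4.12.0) /io/opencv/modules/imgproc/src/linefit.cpp:50: error: (-215:Assertion failed) count > 0 in function 'fitLine2D_wods'
```

View pics/qf.png

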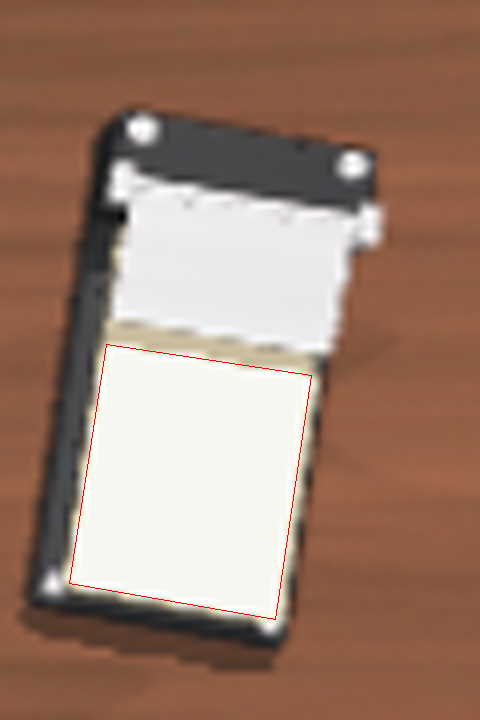

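```bash
python3 - <<'E'
from h import *
t=cam("top");s=cam("scene")
def ana(c,q):
    W=np.array([onz(c,x,.05)[:2] for x in q]); 
    print(W.round(4).tolist(),'sides',[round(float(np.linalg.norm(W[i]-W[(i+1)%4])),4) for i in range(4)],'ang',[round(float(np.arctan2(*(W[(i+1)%4]-W[i])[::-1])),4) for i in range(4)])
for th in (150,190,225):
    q=quad(t,(370,224,430,275),lambda p:p.min(2)>th,8,f"qf{th}.png"); ana(t,q)
for th in (200,225):
    try:
        q=quad(s,(220,200,290,275),lambda p:(p.min(2)>th)&(p[:,:,2].astype(int)+7<p[:,:,0]),8,f"qfs{th}.png"); ana(s,q);print(q)
    except Exception as e: print(e)
# keeper in top: gray-white
q=quad(t,(370,185,430,275),lambda p:(p.min(2)>200)&(p.max(2).astype(int)-p.min(2)<4),8,"kt.png");print(q)
for z in(.059,.063):print([onz(t,x,z).round(4).tolist() for x in q])
E
cd pics; python3 - <<'E'
import cv2,glob,numpy as np,os
fs=[f for f in("qf150.png","qfs200.png","qfs225.png","kt.png") if os.path.exists(f)]
im=[cv2.resize(cv2.imread(f),(390,290)) for f in fs]
while len(im)<4: im.append(im[0]*0)
cv2.imwrite("m1.png",np.vstack([np.hstack(im[:2]),np.hstack(im[2:])]))
E
```

```text
[[0.5938, -0.2276], [0.4956, -0.2076], [0.5087, -0.14], [0.5952, -0.1574]] sides [0.1002, 0.0688, 0.0883, 0.0702] ang [2.94, 1.3803, -0.1983, -1.5909]
[[0.5858, -0.1562], [0.5743, -0.2223], [0.4965, -0.2072], [0.5092, -0.1413]] sides [0.0671, 0.0793, 0.0671, 0.078] ang [-1.7425, 2.9492, 1.3792, -0.1916]
[[0.5845, -0.1571], [0.5735, -0.2211], [0.4975, -0.2062], [0.5099, -0.1422]] sides [0.0649, 0.0775, 0.0652, 0.076] ang [-1.7405, 2.948, 1.3787, -0.1969]
[[0.4986, -0.2102], [0.5109, -0.1422], [0.5909, -0.1555], [0.4324, -0.2088]] sides [0.0691, 0.0812, 0.1673, 0.0663] ang [1.3929, -0.1649, -2.8173, -0.0204]
[[223.49969864 221.32772636]
 [246.14732742 210.27232742]
 [262.8037796  226.9287796 ]
 [208.23747635 209.61010742]]
[[0.512, -0.144], [0.5795, -0.1552], [0.571, -0.2201], [0.5013, -0.2064]] sides [0.0685, 0.0654, 0.0711, 0.0633] ang [-0.1642, -1.7007, 2.9486, 1.4013]
[[245.92490768 210.79756069]
 [259.90524292 224.78226852]
 [238.7255249  236.75241852]
 [225.27416992 221.05025673]]
[[383.83233452 206.28267288]
 [415.9299469  212.02077675]
 [408.98118973 228.06496429]
 [385.61478424 223.92839432]]
[[0.6385, -0.1602, 0.059], [0.6221, -0.2413, 0.059], [0.5816, -0.2217, 0.059], [0.5933, -0.1629, 0.059]]
[[0.6379, -0.1597, 0.063], [0.6216, -0.2405, 0.063], [0.5812, -0.2209, 0.063], [0.5929, -0.1624, 0.063]]
```

View pics/m1.png

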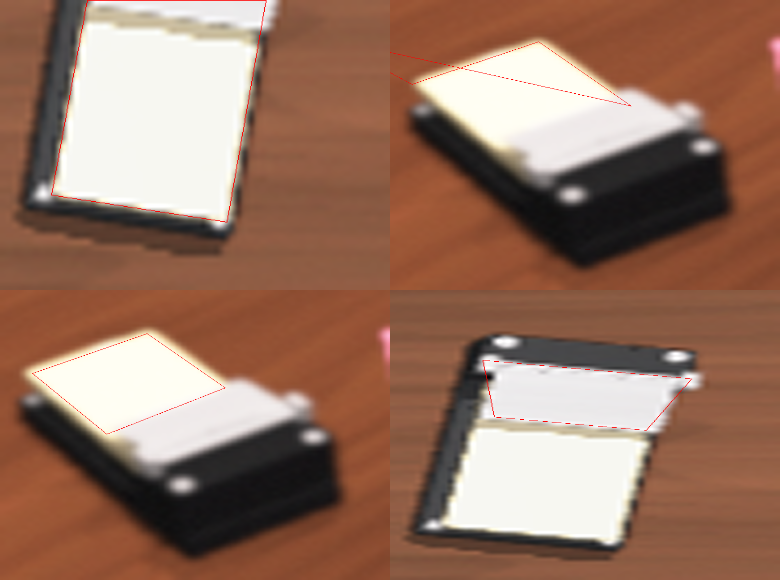

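```bash
python3 - <<'E'
from h import *
t=cam("top");s=cam("scene")
def cen(c,x,y,r,s_=8,th=140):
    p=cv2.resize(c["pixels"][y-r:y+r+1,x-r:x+r+1],None,fx=s_,fy=s_,interpolation=cv2.INTER_CUBIC)
    m=(p.min(2)>th).astype(np.uint8)
    n,l,st,ce=cv2.connectedComponentsWithStats(m)
    d=[np.linalg.norm(ce[i]-np.array(m.shape[::-1])/2) for i in range(1,n)]
    i=1+int(np.argmin(d)); return (ce[i]+.5)/s_-.5+[x-r,y-r],st[i,4]/s_**2
T={}
for n,(x,y,r) in dict(rl=(387,201,3),rr=(414,205,3),fl=(376,258,3),fr=(404,263,2)).items():
    T[n]=cen(t,x,y,r); print(n,T[n])
S={}
for n,(x,y,r) in dict(rl=(276,238,4),rr=(252,250,4),fr=(226,228,3)).items():
    S[n]=cen(s,x,y,r,th=120); print(n,S[n])
for n in("rl","rr"): print(n,tri(t,T[n][0],s,S[n][0]))
P={n:onz(t,T[n][0],.066 if n[0]=='r' else .026) for n in T};print(P)
# black block top in both
for th in(110,):
  crop(t,365,185,425,275,6,"tf.png")
E
```

```text
rl (array([387.35077663, 200.72355769]), np.float64(10.5625))
rr (array([413.65471959, 205.18631517]), np.float64(9.890625))
fl (array([377.47668355, 256.85838796]), np.float64(13.109375))
fr (array([403.24809966, 261.86085304]), np.float64(9.25))
rl (array([275.86282943, 237.40693631]), np.float64(10.671875))
rr (array([252.21311608, 249.88594358]), np.float64(12.046875))
fr (array([225.34485294, 227.84852941]), np.float64(2.65625))
rl (array([ 0.65243084, -0.16837217,  0.06414304]), np.float64(0.0018062717768186935))
rr (array([ 0.6394644 , -0.23490493,  0.06408956]), np.float64(0.0012524147965301633))
{'rl': array([ 0.65156653, -0.16878075,  0.066     ]), 'rr': array([ 0.6388128 , -0.23501303,  0.066     ]), 'fl': array([ 0.51191814, -0.14310361,  0.026     ]), 'fr': array([ 0.49780083, -0.20887587,  0.026     ])}
```

View pics/tf.png

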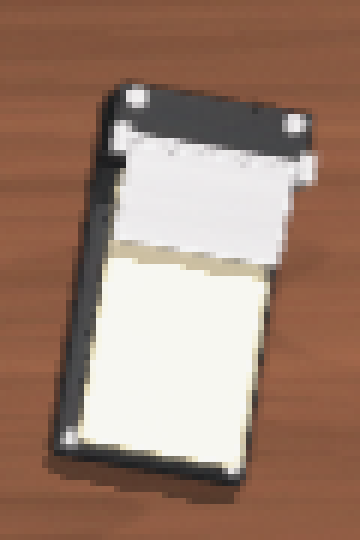

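```bash
cat >> h.py <<'E'
def go(p,yaw):
    s=get_state(); Rt=R.from_rotvec(s["orientation"]).as_matrix(); d=Rt.T@(np.array(p)-s["ee_pos"])
    y=np.arctan2(-Rt[1,0],-Rt[0,0]); 
    print("d",d.round(4),"yaw now",round(y,4),"roll",round(y-yaw,4),"tilt",Rt[:,2].round(4),"pos",np.round(s["ee_pos"],4),"F",np.round(s["contact_force"],2),"gap",round(float(s["finger_gap"]),4),"t",round(s["time"],2))
E
python3 - <<'E'
from h import *
t=cam("top");s=cam("scene")
print(tri(t,(273.75,244),s,(322,175.5)), onz(t,(273.75,244),.034),onz(s,(322,175.5),.034))
print(proj(t,(.5494,.1266,.034)),proj(s,(.5504,.1268,.034)))
go((.5502,.1266,.09),-.293)
E
```

```text
(array([0.55083669, 0.12378113, 0.03403413]), np.float64(0.002796588949391396)) [0.54984822 0.1227864  0.034     ] [0.55167165 0.12493893 0.034     ]
[272.26362108 244.20545005] [322.08499679 175.0444538 ]
d [-0.4963 -0.4059  0.1523] yaw now -0.2708 roll 0.0222 tilt [ 0.  0. -1.] pos [0.1806 0.6504 0.2423] F [-0.45 -0.22  0.03] gap 0.0854 t 0.7
```

Emit:
jog_arm(steps="-0.496 -0.406 0 0.022;-0.496 -0.406 0 0.022;-0.496 -0.406 0 0.022;-0.496 -0.406 0 0.022;-0.496 -0.406 0 0.022;-0.496 -0.406 0 0.022;-0.496 -0.406 0 0.022;-0.496 -0.406 0 0.022;-0.496 -0.406 0 0.022;-0.496 -0.406 0 0.022;-0.496 -0.406 0 0.022;-0.496 -0.406 0 0.022", gripper=60)

```text
time: 1.7
ee_pos: [0.4694, 0.2398, 0.2426]
orientation: [0.458, 3.107, 0.001]
contact_force: [0.9, 1.3, -1.1]
finger_gap: 0.051
```

```bash
python3 -c "
from h import *
go((.5502,.1258,.09),-.293)"
```

```text
d [-0.1102 -0.0859  0.1527] yaw now -0.2928 roll 0.0002 tilt [ 7.e-04  4.e-04 -1.e+00] pos [0.4694 0.2398 0.2426] F [ 0.86  1.27 -1.14] gap 0.051 t 1.7
```

Emit:
jog_arm(steps="-0.11 -0.086 0.04 0;-0.11 -0.086 0.08 0;-0.11 -0.086 0.12 0;-0.11 -0.086 0.13 0;-0.11 -0.086 0.13 0;-0.11 -0.086 0.13 0;-0.11 -0.086 0.13 0;-0.11 -0.086 0.13 0")

```text
time: 2.37
ee_pos: [0.5494, 0.1281, 0.1135]
orientation: [0.458, 3.107, 0.001]
contact_force: [1.2, 0.9, 0.5]
finger_gap: 0.0519
```

```bash
python3 -c "
from h import *
go((.5502,.1258,.02),-.293)
t=cam('top');s=cam('scene')
crop(t,230,190,330,270,8,'g1.png',False)
crop(s,270,130,370,210,8,'g2.png',False)
print(proj(t,get_state()['ee_pos']),proj(s,get_state()['ee_pos']))"
```

```text
d [-0.0013 -0.002   0.0935] yaw now -0.2929 roll 0.0001 tilt [ 1.1e-03  4.0e-04 -1.0e+00] pos [0.5494 0.1281 0.1135] F [1.22 0.89 0.47] gap 0.0519 t 2.37
[268.48466206 242.16889325] [322.62134332 153.1110087 ]
```

View pics/g1.png

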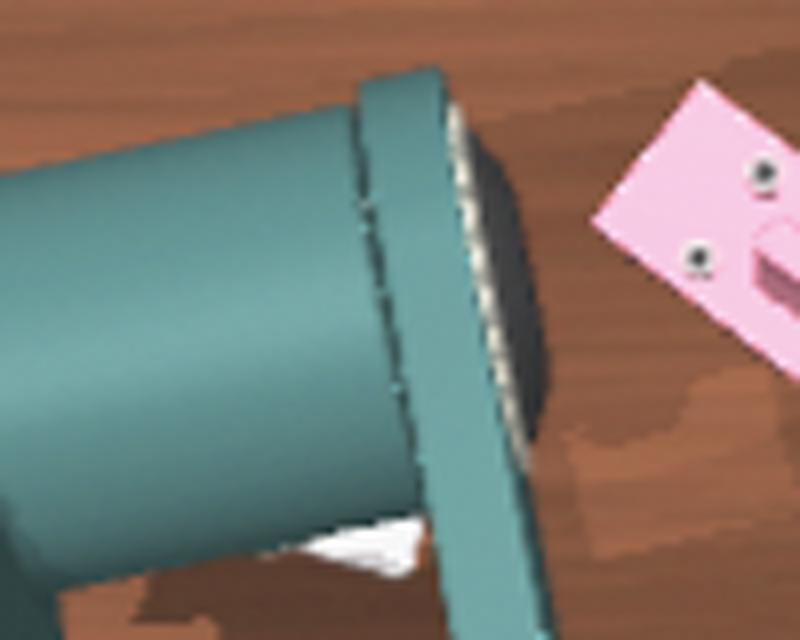

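View pics/g2.png

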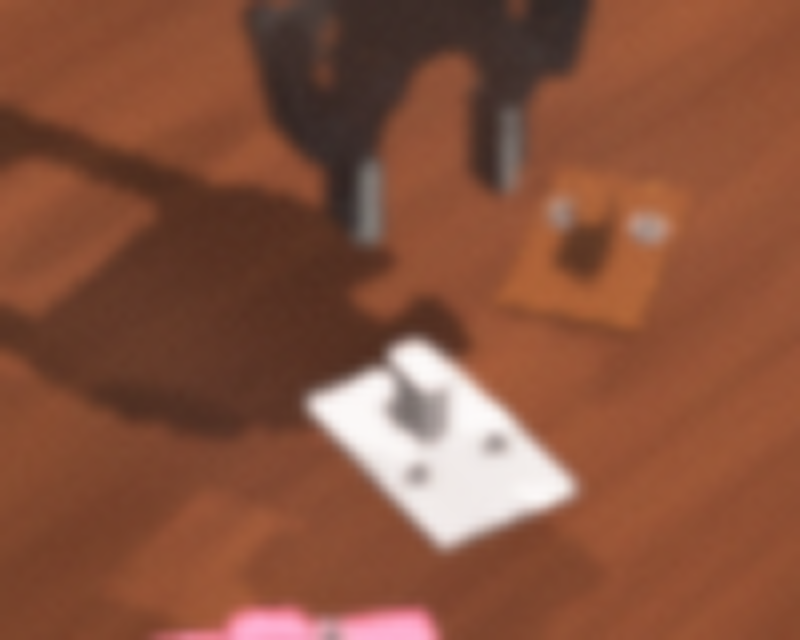

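Emit:
jog_arm(steps="0 0 0.02 0;0 0 0.04 0;0 0 0.06 0;0 0 0.075 0;0 0 0.083 0;0 0 0.083 0;0 0 0.083 0;0 0 0.083 0")

```text
time: 3.13
ee_pos: [0.5498, 0.128, 0.0309]
orientation: [0.457, 3.106, 0.001]
contact_force: [0.2, -0.0, -0.7]
finger_gap: 0.0512
```

```bash
python3 -c "
from h import *
go((.5502,.1258,.019),-.293)
s=cam('scene')
crop(s,270,130,370,210,8,'g3.png',False)"
```

```text
d [-0.001  -0.002   0.0119] yaw now -0.2925 roll 0.0005 tilt [ 2.e-03  4.e-04 -1.e+00] pos [0.5498 0.128  0.0309] F [ 0.19 -0.03 -0.69] gap 0.0512 t 3.13
```

View pics/g3.png

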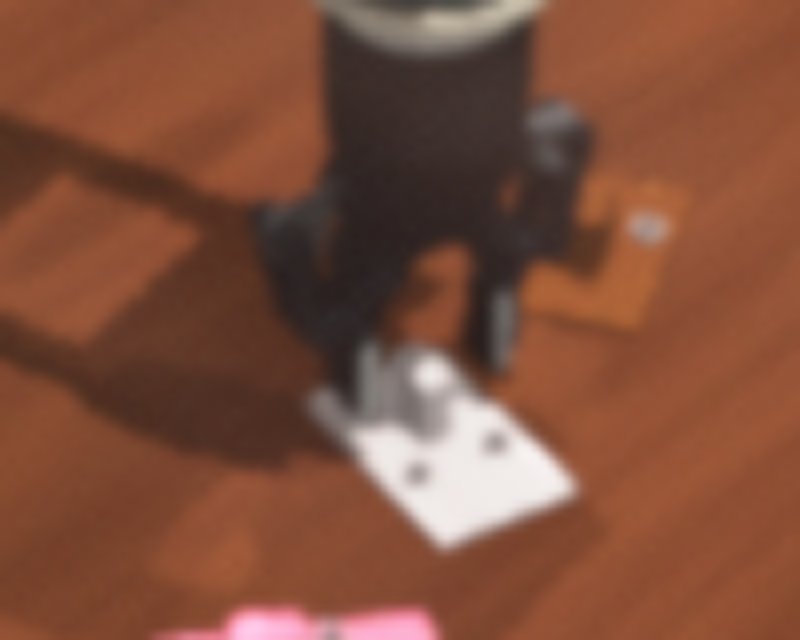

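Emit:
jog_arm(steps="-0.001 -0.003 0.004 0;-0.001 -0.003 0.008 0;-0.001 -0.003 0.012 0;-0.001 -0.003 0.012 0")

```text
time: 3.52
ee_pos: [0.5488, 0.1243, 0.0163]
orientation: [-0.458, -3.107, 0.001]
contact_force: [0.6, -0.6, 0.4]
finger_gap: 0.051
```

Emit:
jog_arm(steps="0 0 0 0;0 0 0 0;0 0 0 0;0 0 0 0;0 0 0 0;0 0 0 0;0 0 0 0;0 0 0 0", gripper=0)

```text
time: 4.18
ee_pos: [0.5495, 0.1246, 0.0177]
orientation: [0.458, 3.107, 0.0]
contact_force: [-0.8, 1.4, 4.9]
finger_gap: 0.0128
```

```bash
python3 -c "
from h import *
go((.5502,.1258,.019),-.293)
s=cam('scene')
crop(s,270,130,370,210,8,'g4.png',False)"
```

```text
d [-0.0003  0.0014 -0.0013] yaw now -0.2928 roll 0.0002 tilt [ 6.e-04  2.e-04 -1.e+00] pos [0.5495 0.1246 0.0177] F [-0.85  1.4   4.89] gap 0.0128 t 4.18
```

View pics/g4.png

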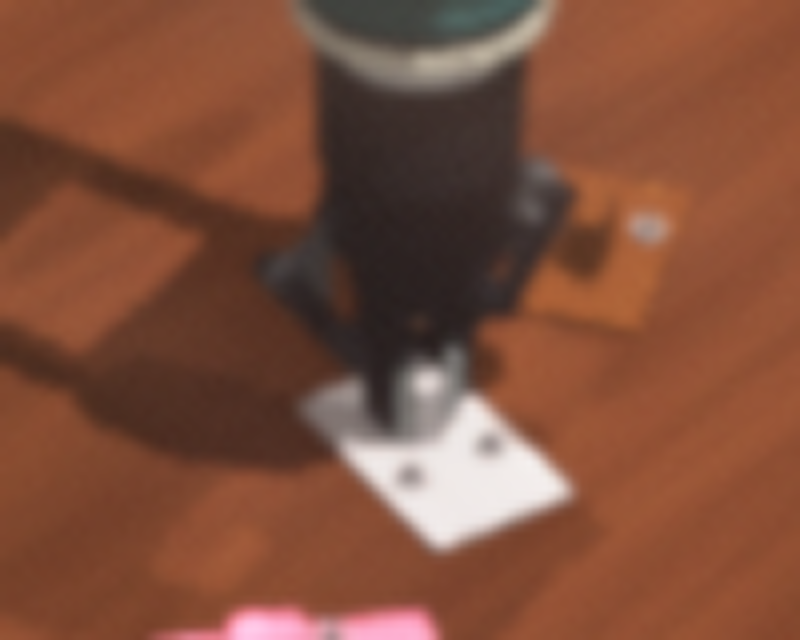

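Emit:
jog_arm(steps="0 0 -0.01 0;0 0 -0.02 0;0 0 -0.035 0;0 0 -0.05 0;0 0 -0.07 0;0 0 -0.09 0;0 0 -0.11 0;0 0 -0.11 0;0 0 -0.11 0")

```text
time: 4.98
ee_pos: [0.5497, 0.1245, 0.1289]
orientation: [0.458, 3.106, 0.001]
contact_force: [-0.1, -0.4, -2.2]
finger_gap: 0.0129
```

```bash
python3 -c "
from h import *
go((.4858,-.1707,.128),-.192)
s=cam('scene');t=cam('top')
crop(s,270,130,370,210,8,'g5.png',False)"
```

```text
d [-0.0241 -0.3011  0.0006] yaw now -0.2928 roll -0.1008 tilt [ 2.3e-03  4.0e-04 -1.0e+00] pos [0.5497 0.1245 0.1289] F [-0.08 -0.38 -2.22] gap 0.0129 t 4.98
```

View pics/g5.png

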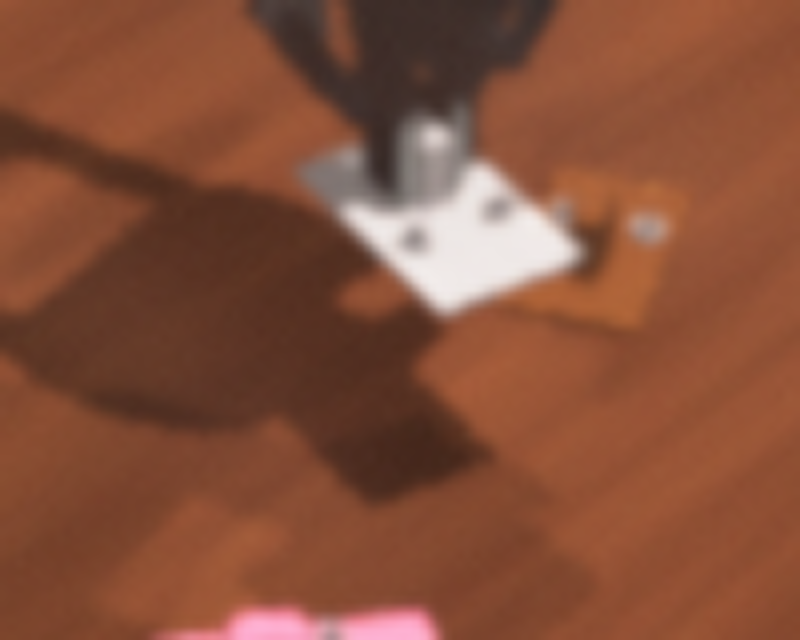

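Emit:
jog_arm(steps="-0.024 -0.301 0 -0.1;-0.024 -0.301 0 -0.1;-0.024 -0.301 0 -0.1;-0.024 -0.301 0 -0.1;-0.024 -0.301 0 -0.1;-0.024 -0.301 0 -0.1;-0.024 -0.301 0 -0.1;-0.024 -0.301 0 -0.1;-0.024 -0.301 0 -0.1;-0.024 -0.301 0 -0.1;-0.024 -0.301 0 -0.1;-0.024 -0.301 0 -0.1")

```text
time: 6.08
ee_pos: [0.4855, -0.1695, 0.1269]
orientation: [-0.3, -3.127, -0.001]
contact_force: [0.9, -0.2, -1.0]
finger_gap: 0.0127
```

```bash
python3 -c "
from h import *
go((.4858,-.1707,.128),-.192)
s=cam('scene');t=cam('top')
crop(s,200,170,300,270,8,'g6.png',False)
crop(t,340,180,440,280,6,'g7.png',False)"
```

```text
d [-0.0005 -0.0011 -0.0011] yaw now -0.1914 roll 0.0006 tilt [-5.e-04  4.e-04 -1.e+00] pos [ 0.4855 -0.1695  0.1269] F [ 0.86 -0.23 -1.02] gap 0.0127 t 6.08
```

View pics/g6.png

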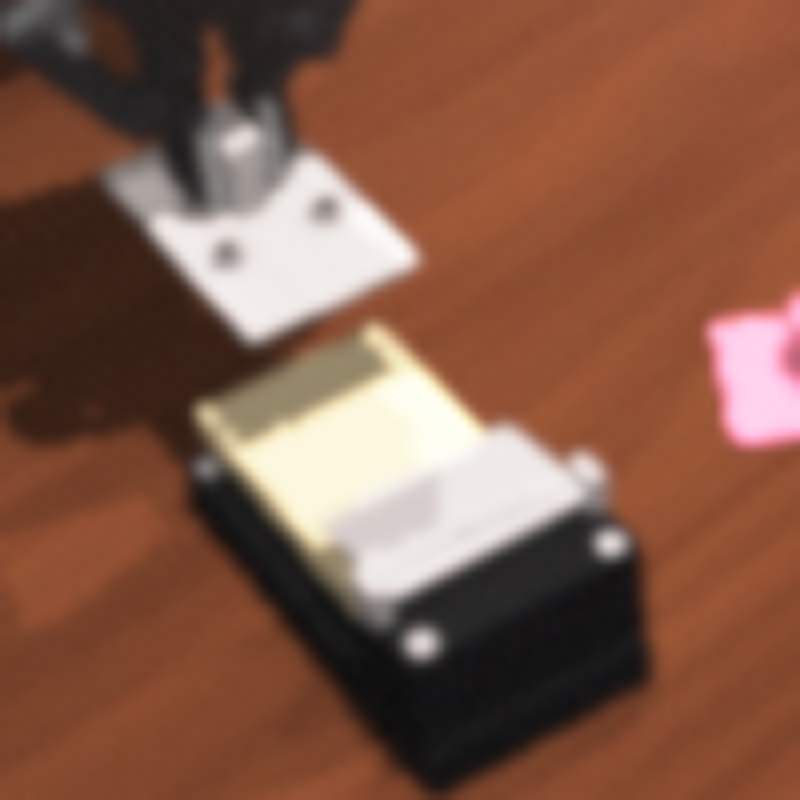

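View pics/g7.png

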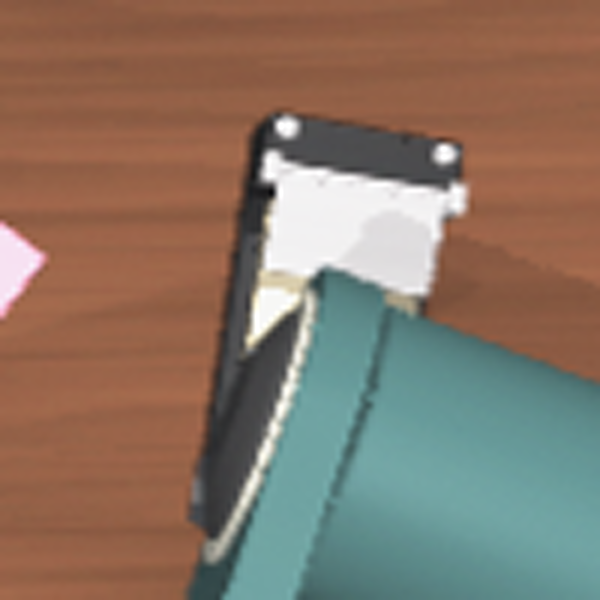

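Emit:
jog_arm(steps="-0.001 -0.001 0.015 0;-0.001 -0.001 0.03 0;-0.001 -0.001 0.042 0;-0.001 -0.001 0.05 0;-0.001 -0.001 0.052 0;-0.001 -0.001 0.052 0;-0.001 -0.001 0.052 0;-0.001 -0.001 0.052 0")

```text
time: 6.85
ee_pos: [0.4865, -0.1719, 0.0761]
orientation: [0.302, 3.126, -0.0]
contact_force: [0.1, 0.2, -1.7]
finger_gap: 0.013
```

```bash
python3 -c "
from h import *
go((.4858,-.1707,.07),-.192)
s=cam('scene');t=cam('top')
crop(s,200,190,290,265,8,'g8.png',False)
"
```

```text
d [0.001  0.001  0.0061] yaw now -0.1928 roll -0.0008 tilt [ 1.e-03 -4.e-04 -1.e+00] pos [ 0.4865 -0.1719  0.0761] F [ 0.12  0.23 -1.67] gap 0.013 t 6.85
```

View pics/g8.png

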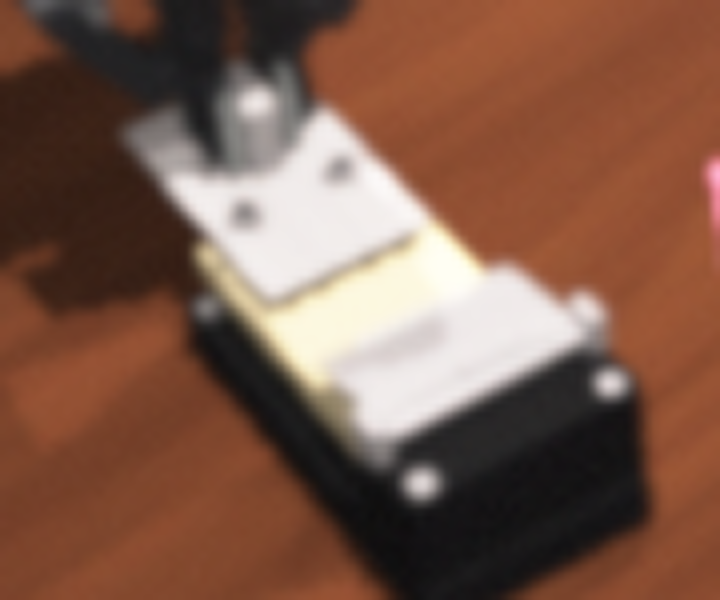

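```bash
cat >> h.py <<'E'
O=np.array([.5751,-.1881]);PS=-.192
def fx(p):
    d=np.array(p[:2])-O; return np.array([d[0]*np.cos(PS)+d[1]*np.sin(PS),-d[0]*np.sin(PS)+d[1]*np.cos(PS)]).round(4)*1000
E
python3 - <<'E'
from h import *
s=cam('scene')
f=lambda u,v,z:fx(onz(s,((u+.5)/8-.5+200,(v+.5)/8-.5+190),z))
print('plate L,R',f(268,298,.062),f(425,228,.062))
print('lip L,R',f(328,362,.063),f(505,262,.063))
print('bed front L,R',f(197,247,.05))
for p in [(11,35),(11,-35),(-74,34),(-74,-34),(43,34)]:
    w=O+np.array([[np.cos(PS),-np.sin(PS)],[np.sin(PS),np.cos(PS)]])@np.array(p)/1000
    for z in((.059,.063) if p[0]==11 else (.05,)):
        q=proj(s,(*w,z)); print(p,z,(q+.5-[200,190])*8-.5)
print("tcp",fx(get_state()['ee_pos']))
E
```

```text
plate L,R [-26.4 -30.8] [-23.7  25.8]
lip L,R [ 10.7 -30. ] [ 6.4 37.7]
bed front L,R [-72.7 -33.2]
(11, 35) 0.059 [506.41152226 282.30417779]
(11, 35) 0.063 [505.38188141 273.54901353]
(11, -35) 0.059 [315.9512036  378.36856678]
(11, -35) 0.063 [314.39309214 369.59389013]
(-74, 34) 0.05 [372.50377046 160.68966288]
(-74, -34) 0.05 [193.09720303 245.8134159 ]
(43, 34) 0.05 [559.58837467 360.24611069]
tcp [-90.2  -1. ]
```

```bash
cat >> h.py <<'E'
def f2w(x,y,z):
    c,s_=np.cos(PS),np.sin(PS); return np.array([O[0]+(c*x-s_*y)/1000,O[1]+(s_*x+c*y)/1000,z])
def prof(c,axis,const_rng,rng,z,ch=None,step=.25):
    """axis 'y': vary y over rng, average over x in const_rng (array); returns positions, RGB profile"""
    g=np.arange(rng[0],rng[1]+1e-6,step); img=c["pixels"].astype(np.float32); acc=[]
    for k in const_rng:
        uv=np.array([proj(c,f2w(*((k,a) if axis=='y' else (a,k)),z)) for a in g],np.float32)
        acc.append(cv2.remap(img,uv[None,:,0],uv[None,:,1],cv2.INTER_CUBIC)[0])
    return g,np.array(acc)
def edge(c,axis,cr,rng,z,ch,show=False):
    """per-line max-gradient location in channel ch"""
    g,a=prof(c,axis,cr,rng,z); out=[]
    for r in a:
        v=cv2.GaussianBlur(r[:,ch][None],(0,0),2).ravel(); d=np.gradient(v); i=int(np.argmax(abs(d[4:-4])))+4
        y0,y1,y2=abs(d[i-1]),abs(d[i]),abs(d[i+1]); o=.5*(y0-y2)/(y0-2*y1+y2+1e-9)
        out.append(g[i]+o*.25)
    out=np.array(out)
    print(axis,rng,z,"edge med",np.median(out).round(2),"slope",np.polyfit(cr,out,1)[0].round(4),"all",out.round(1).tolist())
    return out
E
python3 - <<'E'
from h import *
s=cam('scene')
print('bed left');edge(s,'y',np.arange(-60,5,5.),(-42,-28),.05,2)
print('bed right');edge(s,'y',np.arange(-20,5,4.),(26,42),.05,2)
print('bed front not visible right; left');
print('plate left');edge(s,'y',np.arange(-85,-30,5.),(-38,-24),.062,1)
print('plate right');edge(s,'y',np.arange(-85,-30,5.),(22,38),.062,1)
print('plate front');edge(s,'x',np.arange(-26,26,4.),(-36,-16),.062,2)
print('lip');edge(s,'x',np.arange(-30,31,4.),(2,20),.063,2)
print('keeper L');edge(s,'y',np.arange(14,40,4.),(-44,-26),.066,1)
E
```

```text
bed left
y (-42, -28) 0.05 edge med -36.37 slope 0.0261 all [-37.8, -37.3, -36.9, -36.5, -36.7, -36.5, -36.4, -36.1, -36.1, -36.1, -36.0, -36.1, -35.9]
bed right
y (26, 42) 0.05 edge med 36.0 slope 0.2321 all [35.4, 36.0, 36.5, 35.9, 35.0, 41.0, 41.3]
bed front not visible right; left
plate left
y (-38, -24) 0.062 edge med -32.37 slope 0.0624 all [-33.9, -33.6, -33.4, -33.2, -32.9, -32.4, -30.4, -31.7, -31.9, -31.3, -31.0]
plate right
y (22, 38) 0.062 edge med 29.89 slope 0.0222 all [29.3, 29.4, 29.6, 29.6, 29.8, 29.9, 30.0, 30.0, 30.1, 30.3, 30.5]
plate front
x (-36, -16) 0.062 edge med -25.33 slope -0.0061 all [-25.1, -25.3, -24.8, -25.6, -26.4, -25.2, -25.7, -25.8, -24.8, -25.9, -24.9, -25.0, -26.3]
lip
x (2, 20) 0.063 edge med 12.7 slope -0.182 all [17.7, 18.9, 18.7, 12.5, 13.7, 13.1, 12.6, 12.6, 12.8, 12.8, 4.3, 14.0, 12.3, 9.7, 2.9, 8.1]
keeper L
y (-44, -26) 0.066 edge med -41.26 slope 0.3957 all [-41.8, -41.3, -43.0, -42.9, -33.3, -33.1, -35.7]
```

Emit:
jog_arm(steps="-0.010 0.001 0 -0.0;-0.02 0.001 0 0;-0.028 0.001 0.001 0;-0.028 0.001 0.003 0;-0.028 0.001 0.004 0;-0.028 0.001 0.004 0;-0.028 0.001 0.004 0")

```text
time: 7.63
ee_pos: [0.5135, -0.1761, 0.071]
orientation: [-0.302, -3.126, -0.0]
contact_force: [-0.4, -0.2, -1.4]
finger_gap: 0.013
```

```bash
python3 - <<'E'
from h import *
go((.4858,-.1707,.07),-.192)
s=cam('scene');
crop(s,200,190,290,265,8,'g9.png',False)
F=np.array([get_state()['contact_force'] for _ in range(3)]);print(F)
print(fx(get_state()['ee_pos']))
z=.058
edge(s,'y',np.arange(-50,-5,5.),(-38,-24),z,1)
edge(s,'y',np.arange(-50,-5,5.),(22,38),z,1)
edge(s,'x',np.arange(-26,26,4.),(-10,8),z,2)
E
```

```text
d [ 0.0283 -0.      0.001 ] yaw now -0.1928 roll -0.0008 tilt [-6.e-04  2.e-04 -1.e+00] pos [ 0.5135 -0.1761  0.071 ] F [-0.37 -0.17 -1.43] gap 0.013 t 7.63
[[-1.05515854  0.96365269 -0.77889927]
 [-1.05515854  0.96365269 -0.77889927]
 [-1.05515854  0.96365269 -0.77889927]]
[-62.7   0. ]
y (-38, -24) 0.058 edge med -37.03 slope -0.0056 all [-36.9, -37.0, -37.0, -37.0, -37.0, -37.0, -37.1, -37.1, -37.2]
y (22, 38) 0.058 edge med 32.66 slope 0.0768 all [30.0, 30.3, 30.4, 32.7, 32.5, 32.7, 32.7, 32.7, 32.8]
x (-10, 8) 0.058 edge med 6.74 slope 0.0964 all [1.1, 2.4, 1.4, 6.9, 7.2, 6.7, 6.8, 7.0, 6.7, 6.6, 7.1, 6.8, 5.6]
```

View pics/g9.png

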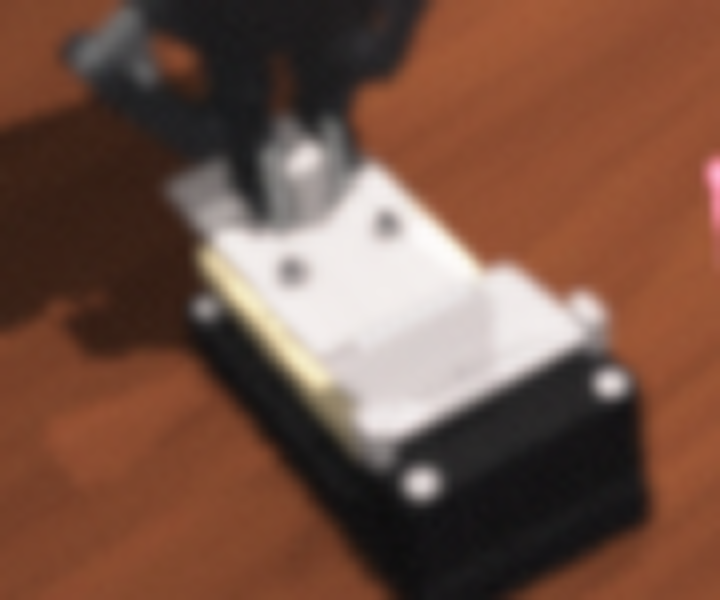

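Emit:
jog_arm(steps="0 0 0.001 0;0 0 0.002 0;0 0 0.002 0;0 0 0.002 0")

```text
time: 8.02
ee_pos: [0.5137, -0.1762, 0.0693]
orientation: [0.302, 3.127, 0.0]
contact_force: [0.5, 0.5, -1.5]
finger_gap: 0.0132
```

Emit:
jog_arm(steps="0 0 0.0005 0;0 0 0.001 0;0 0 0.001 0;0 0 0.001 0")

```text
time: 8.35
ee_pos: [0.5138, -0.1762, 0.0683]
orientation: [-0.302, -3.127, 0.0]
contact_force: [-0.5, 1.0, -1.2]
finger_gap: 0.0129
```

Emit:
jog_arm(steps="0 0 0.0005 0;0 0 0.001 0;0 0 0.001 0;0 0 0.001 0")

```text
time: 8.68
ee_pos: [0.5139, -0.1762, 0.0674]
orientation: [0.302, 3.127, -0.0]
contact_force: [-1.2, 0.9, 1.5]
finger_gap: 0.0129
```

Emit:
jog_arm(steps="0 0 0 0")

```text
time: 8.77
ee_pos: [0.5138, -0.1762, 0.0674]
orientation: [0.302, 3.127, -0.0]
contact_force: [-1.7, 0.2, 1.7]
finger_gap: 0.0129
```

Emit:
jog_arm(steps="0 0 -0.001 0;0 0 -0.0018 0;-0.003 0 -0.0018 0;-0.006 0 -0.0018 0;-0.01 0 -0.0018 0;-0.014 0 -0.0018 0;-0.014 0 -0.0018 0;-0.014 0 -0.0018 0")

```text
time: 9.43
ee_pos: [0.5277, -0.1789, 0.0689]
orientation: [-0.302, -3.127, -0.0]
contact_force: [-0.7, -0.2, -0.9]
finger_gap: 0.0126
```

```bash
python3 - <<'E'
from h import *
go((.4858,-.1707,.07),-.192)
s=cam('scene');
crop(s,200,190,290,265,8,'g10.png',False)
print(fx(get_state()['ee_pos']))
E
```

```text
d [ 0.0427 -0.     -0.0011] yaw now -0.1927 roll -0.0007 tilt [-3.e-04  1.e-04 -1.e+00] pos [ 0.5277 -0.1789  0.0689] F [-0.69 -0.15 -0.86] gap 0.0126 t 9.43
[-48.4   0. ]
```

View pics/g10.png

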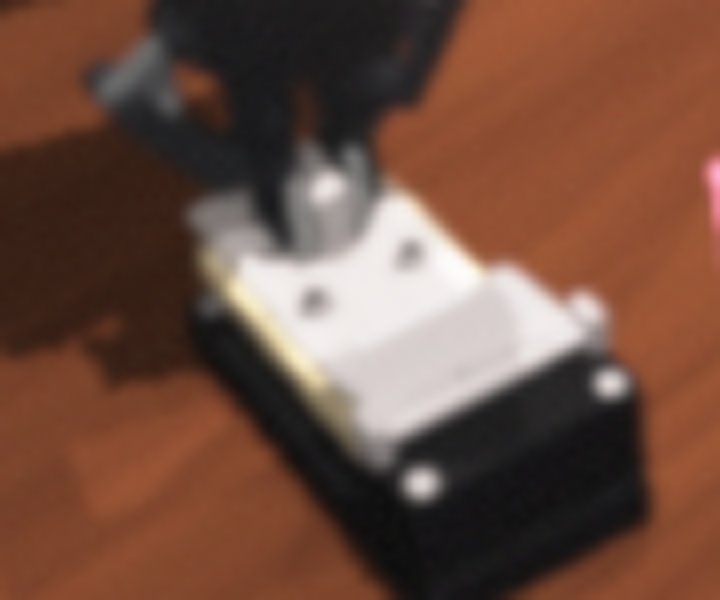

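Emit:
jog_arm(steps="-0.004 0 0 0;-0.008 0 0 0;-0.012 0 0 0;-0.016 0 0 0;-0.018 0 0 0;-0.018 0 0 0;-0.018 0 0 0")

```text
time: 10.07
ee_pos: [0.5453, -0.1823, 0.069]
orientation: [-0.302, -3.127, -0.0]
contact_force: [0.0, -0.9, -1.3]
finger_gap: 0.0133
```

```bash
python3 - <<'E'
from h import *
go((.4858,-.1707,.07),-.192)
s=cam('scene');t=cam('top')
crop(s,200,190,290,265,8,'g11.png',False)
crop(t,340,180,440,280,6,'g12.png',False)
print(fx(get_state()['ee_pos']))
E
```

```text
d [ 0.0606 -0.     -0.001 ] yaw now -0.1927 roll -0.0007 tilt [-3.e-04  1.e-04 -1.e+00] pos [ 0.5453 -0.1823  0.069 ] F [ 0.02 -0.86 -1.27] gap 0.0133 t 10.07
[-30.5  -0. ]
```

View pics/g11.png

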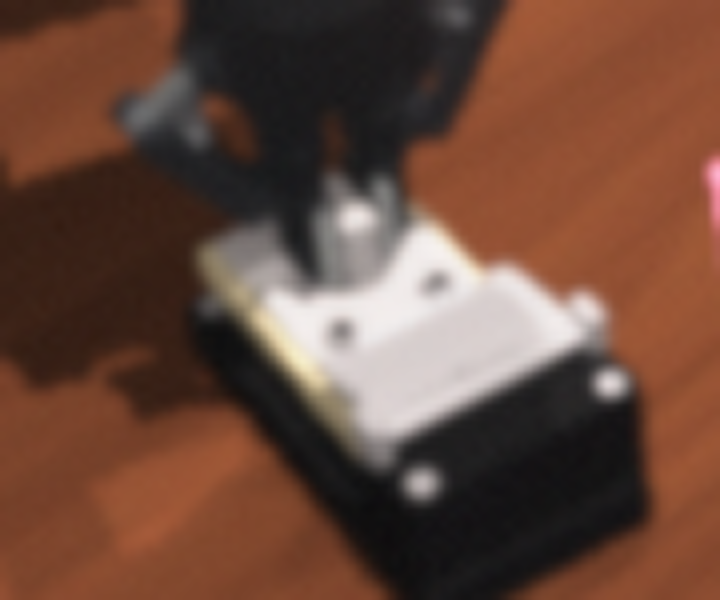

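View pics/g12.png

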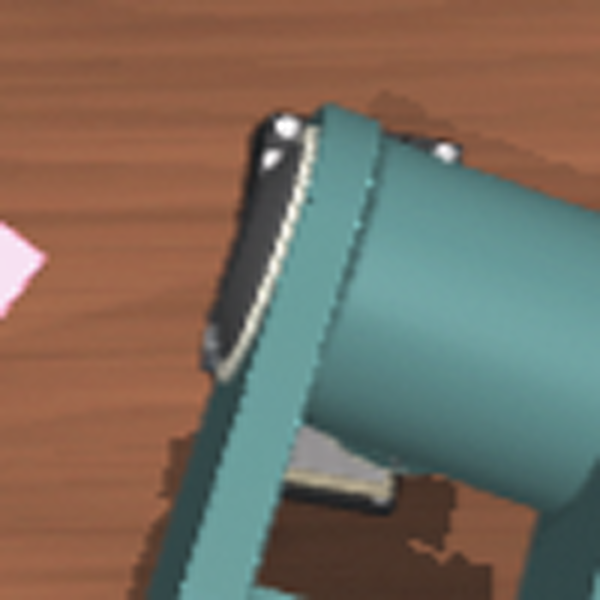

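Emit:
jog_arm(steps="0 0 0.001 0;0 0 0.002 0;0 0 0.003 0;0 0 0.004 0;0 0 0.0045 0;0 0 0.0045 0;0 0 0.0045 0")

```text
time: 10.75
ee_pos: [0.5452, -0.1823, 0.065]
orientation: [0.302, 3.127, -0.0]
contact_force: [-4.2, 1.4, 6.2]
finger_gap: 0.013
```

```bash
python3 - <<'E'
from h import *
go((.4858,-.1707,.063),-.192)
print(fx(get_state()['ee_pos']))
E
```

```text
d [0.0605 0.     0.002 ] yaw now -0.1929 roll -0.0009 tilt [ 1.e-04 -1.e-04 -1.e+00] pos [ 0.5452 -0.1823  0.065 ] F [-4.22  1.37  6.18] gap 0.013 t 10.75
[-30.4  -0. ]
```

Emit:
jog_arm(steps="0 0 0.0008 0;0 0 0.0016 0;0 0 0.0022 0;0 0 0.0022 0;0 0 0.0022 0;0 0 0.0022 0")

```text
time: 11.25
ee_pos: [0.5453, -0.1824, 0.0632]
orientation: [0.302, 3.127, -0.0]
contact_force: [-6.1, 1.8, 10.2]
finger_gap: 0.0131
```

```bash
python3 - <<'E'
from h import *
go((.4858,-.1707,.063),-.192)
s=cam('scene');t=cam('top')
crop(s,200,190,290,265,8,'g13.png',False)
print(fx(get_state()['ee_pos']),get_state()['contact_force'],get_state()['wrist_torque'])
E
```

```text
d [0.0606 0.0001 0.0001] yaw now -0.1928 roll -0.0008 tilt [ 4.e-04 -2.e-04 -1.e+00] pos [ 0.5453 -0.1824  0.0632] F [-6.13  1.76 10.15] gap 0.0131 t 11.25
[-30.3  -0.1] [-5.59664736  1.68397757  9.47371126] [0.32487792 0.80698766 0.01763821]
```

View pics/g13.png

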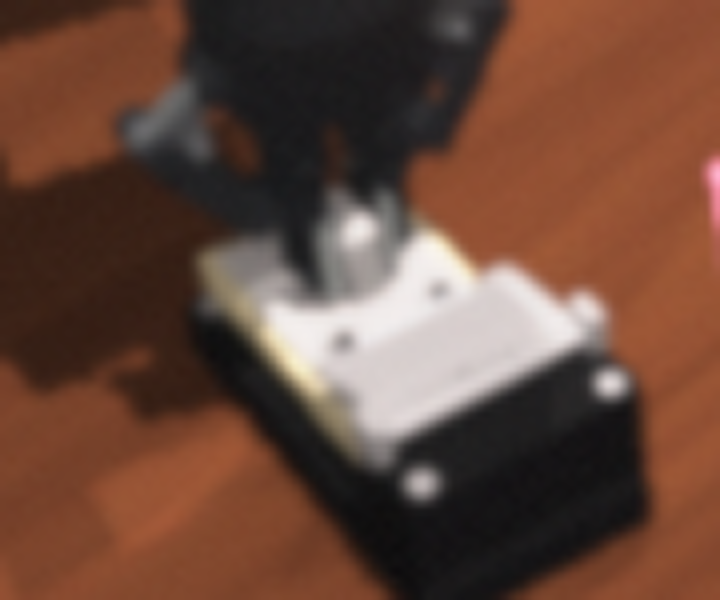

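```bash
python3 - <<'E'
import cv2,numpy as np
a=cv2.imread('pics/g11.png');b=cv2.imread('pics/g13.png')
v=np.hstack([a[180:480,170:560],b[180:480,170:560]]);cv2.imwrite('pics/cmp.png',v)
A=cv2.cvtColor(a,6).astype(np.float32);B=cv2.cvtColor(b,6)
for n,(x,y,r) in dict(sleeveL=(343,332,16),sleeveR=(437,285,16),bedfrontcorner=(203,255,18),bedleft=(290,365,16),platerearleft=(262,292,14),keeperR=(512,265,18),lugs=(585,305,20),lipL=(345,375,16),stud=(421,483,20),block=(355,220,14)).items():
    T=A[y-r:y+r+1,x-r:x+r+1]
    Q=B[y-r-16:y+r+17,x-r-16:x+r+17].astype(np.float32)
    m=cv2.matchTemplate(Q,T,cv2.TM_CCOEFF_NORMED);_,mx,_,l=cv2.minMaxLoc(m);print(n,l[0]-16,l[1]-16,round(mx,3))
from h import *
s=cam('scene')
for X,Y in((-70,-34),(-3,18),(-3,-18),(-69,-30)):
    print(X,Y,(proj(s,f2w(X,Y,.05))-proj(s,f2w(X,Y,.054)))*8)
E
```

```text
sleeveL 2 11 0.985
sleeveR 3 8 0.915
bedfrontcorner 0 7 0.999
bedleft 0 7 0.999
platerearleft 0 12 0.979
keeperR 0 0 0.999
lugs 0 0 1.0
lipL 2 2 0.996
stud 0 0 1.0
block 2 12 0.956
-70 -34 [1.77208866 8.65688288]
-3 18 [1.18771957 8.6584994 ]
-3 -18 [1.45373749 8.66873456]
-69 -30 [1.73956691 8.65556521]
```

View pics/cmp.png

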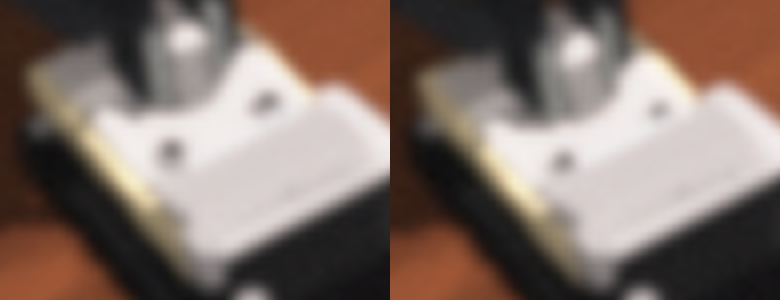

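```bash
python3 - <<'E'
import cv2,numpy as np
from h import *
s=cam('scene'); crop(s,200,190,290,265,8,'g14.png',False)
i0=cv2.imread('pics/scene0.png')[190:265,200:290]; i0=cv2.resize(i0,None,fx=8,fy=8,interpolation=cv2.INTER_CUBIC)
ims={'0':i0,'g11':cv2.imread('pics/g11.png'),'g14':cv2.imread('pics/g14.png')}
def vedge(im,x,y0,y1,ch,sign):
    v=cv2.GaussianBlur(im[y0:y1,x-2:x+3,ch].astype(np.float32),(0,0),3).mean(1); d=np.gradient(v)*sign; return y0+int(np.argmax(d))
for n,im in ims.items():
    print(n,'front L edge',[vedge(im,x,215,275,0,1) for x in (205,212,220,228,236)],
     'lower-left edge (bed->black)',[vedge(im,x,y-30,y+40,2,-1) for x,y in((225,310),(245,335),(265,360),(285,385),(305,410),(325,435))])
print("F",get_state()['contact_force'],get_state()['ee_pos'])
E
```

```text
0 front L edge [241, 237, 235, 229, 227] lower-left edge (bed->black) [298, 316, 340, 364, 387, 421]
g11 front L edge [243, 240, 236, 235, 230] lower-left edge (bed->black) [309, 325, 339, 365, 387, 425]
g14 front L edge [251, 249, 246, 244, 243] lower-left edge (bed->black) [315, 330, 347, 373, 394, 429]
F [-6.64492864  2.04864904  8.990913  ] [ 0.54532309 -0.18239494  0.06320919]
```

Emit:
jog_arm(steps="0 0 0.0004 0;0 0 0.0007 0;0 0 0.0007 0;0 0 0.0007 0;0 0 0.0007 0;0 0 0.0007 0")

```text
time: 11.95
ee_pos: [0.5454, -0.1824, 0.0627]
orientation: [0.302, 3.126, -0.0]
contact_force: [-5.8, 2.6, 11.8]
finger_gap: 0.0132
```

```bash
python3 - <<'E'
import cv2,numpy as np
from h import *
F=[];Z=[]
for i in range(5):
    s=cam('scene'); g=get_state(); F.append(g['contact_force']);Z.append(g['ee_pos'])
print(np.mean(F,0).round(2),np.mean(Z,0).round(4),g['time'],g['finger_gap'],fx(np.mean(Z,0)))
crop(s,200,190,290,265,8,'g15.png',False)
def vedge(im,x,y0,y1,ch,sign):
    v=cv2.GaussianBlur(im[y0:y1,x-2:x+3,ch].astype(np.float32),(0,0),3).mean(1); d=np.gradient(v)*sign; return y0+int(np.argmax(d))
for n in('g11','g14','g15'):
    im=cv2.imread(f'pics/{n}.png')
    print(n,'front L edge',[vedge(im,x,215,275,0,1) for x in (205,212,220,228,236)],
     'low',[vedge(im,x,y-30,y+40,2,-1) for x,y in((225,310),(245,335),(265,360),(285,385),(305,410),(325,435))],
     'sleeve',[vedge(im,x,y,y+50,1,1) for x,y in((343,310),(437,265))])
E
```

```text
[-6.26  2.44 11.  ] [ 0.5453 -0.1824  0.0626] 12.2 0.012755837795528224 [-30.3  -0.1]
g11 front L edge [243, 240, 236, 235, 230] low [309, 325, 339, 365, 387, 425] sleeve [339, 291]
g14 front L edge [251, 249, 246, 244, 243] low [315, 330, 347, 373, 394, 429] sleeve [351, 298]
g15 front L edge [254, 251, 250, 244, 244] low [315, 333, 348, 371, 394, 429] sleeve [352, 299]
```

View pics/g15.png

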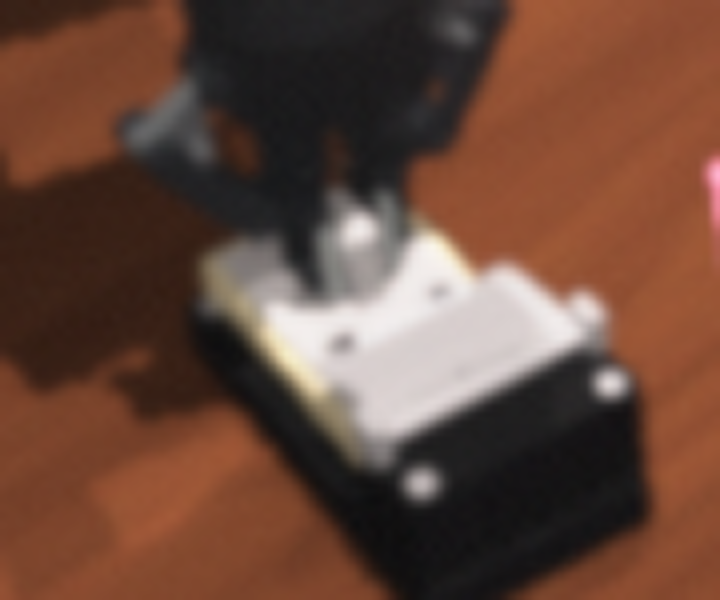

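```bash
python3 - <<'E'
from rig import job,get_state
print(job.hand_in()); s=get_state(); print(s['time'],s['ee_pos'],s['contact_force'],s['finger_gap'])
E
```

```text
the job is handed in; nothing more can be done
None
the job is handed in; nothing more can be done
```

I gripped the aluminium template by its block and slid its front edge under the keeper. I then pressed it down on the sprung bed and handed in at about 12.2 s, still gripping and pressing. The hand-in reported no verdict, and I could not read the state after it.

**Last checks**
- **Insertion:** the edge was about 20 to 22 mm under the lip. This comes from the scene view before entry, the distance moved, and the plate's rear edge in the top view. The edge itself could not be seen under the keeper.
- **Alignment:** the tool was about 0.1 mm off the centre line. Its yaw matched the fixture's to about 0.001 rad; in the scene view before entry the plate's edges agreed to about 0.01 rad.
- **Keeper:** the picture match at about 4.5 mm of sink showed its far corner and hinge lugs had not moved. In the last picture it looked the same.
- **Bed sink:** about 5 mm by tool height (contact at 0.0677 m, end at 0.0626 m). Force gave 4.9 mm, from 11 N of push plus about 1.4 N of template weight.
- **Bystanders:** the path stayed clear of the cup, jar and bur stand, but I took no final picture of them.

**Disagreements**
- **Bed sink by picture:** the front edge of the bed agreed with about 4.5 to 5 mm, but its side edge suggested only about 3.3 mm. I pressed about 0.6 mm further for margin.
- **Cameras:** the two views differed by about 2 mm, so I aligned the plate to the fixture within the scene view.
- **Sideways force:** about 6 N remained backward on the tool while pressing, which I put down to friction on the bed.

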